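# Find the board rest that stands proud

## Robot

A 6-joint arm with a two-finger parallel gripper is mounted at the origin on the work surface. World frame = base frame: x ahead of the robot, y to its left, z up, the work surface at z = 0. Lengths are in m, angles in rad, forces in N, time in s.
With the tool pointing down it reaches from about 0.325 to 0.775 m from the base axis. Payload 5.5 kg.
Tool frame: the origin (TCP) lies midway between the tips of the shut fingers; the grasp point (between the pads) lies pinch_z behind it (pinch_z is the distance from the TCP to the grasp point, in m); z points along the fingers, y is the line along which they close (so a half turn about z gives the same grasp; the last joint's range is limited). The gripper opens to 88 mm and grips with 3 to 60 N. Pads are 20 mm wide; open, the fingers measure 115 mm over their backs; the gripper's body (75 mm by 178 mm) begins 61 mm behind the grasp point.
Start: joints at [1.133, 0.091, 1.231, -0, 1.82, -0.057], TCP at [0.223, 0.557, 0.223] pointing down, gripper open.
Joint ranges: [-2.87, 2.87], [-0.86, 2.18], [0.17, 2.46], [-1.51, 4.65], [0.06, 2.69], [-2.65, 2.65]. Speed limits (rad/s): [2.57, 2.57, 3.01, 3.14, 3.14, 3.14].

## Interface

Orientations are given as [roll, pitch, yaw] about the fixed x, y, z axes, in that order (R = Rz(yaw) Ry(pitch) Rx(roll)).
In Python, from workcell import observe, get_image, job_done, pinch_z gives the robot as it stands.
- The arm moves only by the tool jog_arm, never from a script. Its argument "motion" is a list of rows, each a list of 6 numbers: the shift along the tool's x, y, z normalised to -1 to 1, where 1 is 3 cm, then the turn, a rotation vector about the tool's x, y, z normalised to -1 to 1, where 1 is 45 degrees. In form: [[x, y, z, ax, ay, az], ...]. A call has 1 to 12 rows; each row shifts and turns the commanded pose from where the row before left it, along the tool's axes as they then stand; what a row does not reach is not made up. A row lasts 1/10 s, in which the tool goes at most 50 mm and 8.59 degrees, less where a joint would pass 70% of its speed; a pose out of reach is approached as far as the arm can. A call with a number of a shift or a turn outside -1 to 1 is refused whole. A call with a gripper value outside its range is refused whole. "jaw" is the opening, from -1 (shut) to 1 (fully open), so that 0 is half open, set as the call begins (left out, the last holds). The fingers move at their own pace and stop on an object; "newtons" is the grip in N (left out, the last holds). Time passes only in rows, so rows that do not move let the fingers close. It gives the time, the measured TCP pose, the force, the opening and the grip force at its end, in the units of the state.
- observe(): the state, without advancing time (a new reading comes with each control period).
- get_image(name): name is "scene" or "top" or "wrist"; returns a dict with "image" (400x640x3 uint8, red, green, blue), "vertical_fov" (degrees; the focal length in pixels is half the picture's height over the tangent of half this angle, whatever the lens; pixels are square), "cx", "cy" (the principal point, pixels), "world_from_camera" (4x4, takes a point from camera to world coordinates); the wrist camera has in their place "T_tool_cam" (4x4, takes a point from camera to tool coordinates, whose origin is the TCP and whose axes are the flange's). Camera axes: x right, y up, looking along -z (the intrinsics and any distortion apply to the point x, -y, -z); pixel columns grow to the right and rows downward; lengths in m; the calibration is good to about 2 mm. The wrist camera is an equidistant fisheye: a pixel r from the principal point sees the ray r / f radians off the axis. A picture is of the moment at which its call begins: read the wrist's pose just before it. There is no depth.
- job_done(): hands the job in; it is judged then, once.
The state is a dict: "time": time; "q": joint angles; "qvel": joint speeds; "tau": joint torques, N m; "eef_pos": TCP position; "tool_rot": TCP orientation; "force": force on the tool from outside, world axes, zero at the start; "moment": the same for the moment, N m; "width": finger opening in m; "grip_force": force on a finger pad.
Only numpy, scipy, OpenCV 4.12 (cv2) and the standard library are available. Lean on these libraries where they do the work, as an engineer would, in place of code of your own. Each camera call takes 0.05 s, during which the arm holds its last target. There are 200 camera calls.

## Task

One of the three round board rests on the black test fixture has been screwed in too little and stands higher than the others. Pick up the steel height probe and set its foot down for a moment on each rest in turn, working from the robot's left to the robot's right. Then leave the probe standing upright in the middle of the highest rest and let go of it.

Things in the scene. Friction and masses are not known exactly. Their poses are not given: they have to be found in the camera images.
- probe: height probe, a steel pin standing on the bench to the right of the fixture: flat round foot 40 mm across and 8 mm thick, round handle 24 mm across with dark bands and a black cap, 98 mm tall in all, about 0.18 kg. Origin: centre of the foot's underside; z runs up the handle. Hold it by the handle, about 65 mm above the foot's underside.
- rest_a: board rest A, one of three: flat aluminium disc 46 mm across, 10 mm thick, on a thin threaded shank, fixed in the top of the black plate (380 x 200 x 30 mm, fixed). Origin: centre of its top face; z up, y along the plate to the robot's left. They stand in a row 115 to 130 mm apart, letters in any order; tops 26 to 43 mm above the plate, the highest 12 mm above the next; all else on the plate is under 27 mm tall.
- rest_b: board rest B, one of three: flat aluminium disc 46 mm across, 10 mm thick, on a thin threaded shank, fixed in the top of the black plate (380 x 200 x 30 mm, fixed). Origin: centre of its top face; z up, y along the plate to the robot's left. They stand in a row 115 to 130 mm apart, letters in any order; tops 26 to 43 mm above the plate, the highest 12 mm above the next; all else on the plate is under 27 mm tall.
- rest_c: board rest C, one of three: flat aluminium disc 46 mm across, 10 mm thick, on a thin threaded shank, fixed in the top of the black plate (380 x 200 x 30 mm, fixed). Origin: centre of its top face; z up, y along the plate to the robot's left. They stand in a row 115 to 130 mm apart, letters in any order; tops 26 to 43 mm above the plate, the highest 12 mm above the next; all else on the plate is under 27 mm tall.
There are look-alikes about, which are no part of the job. There is more than one size of the probe; the one meant has the size given above.

How it is judged:
By the outcome, as a careful person would: the job done as asked, in the order asked, and still so for the second after the job is handed in, with the robot touching nothing.
It also fails if it takes over 51 s, if anything falls off the work surface, if the arm or the gripper's body presses on something with over 40 N, if the wrist force passes 120 N, or if a joint passes its speed limit or range.

## Working session

There is one attempt and no reset: what is moved stays moved. The work goes in short steps, Python scripts to look and compute and a tool call to move; the robot and the scene stay as the last step left them, time stands still between calls to the robot, and variables do not carry over. Pictures are saved under pics/ and viewed, at most 10 in all, crops included, and the job is handed in when it is done.

Besides the shell and the picture viewer there is one more tool, called after "Request:" as name(argument=value, ...), one argument or row to a line, values as JSON. jog_arm: Moves the arm, as the interface text tells. Scaled input: -1 to 1 covers 3 cm each way for a shift and 45 degrees each way for a turn. Its arguments: {"type":"object","properties":{"motion":{"type":"array"},"jaw":{"type":"number"},"newtons":{"type":"number"}},"required":["motion"]}

```bash
mkdir -p pics; ls
cat > h.py <<'E'
import numpy as np, cv2
from workcell import *
def ray(im,u,v):
    f=200/np.tan(np.radians(im["vertical_fov"])/2)
    T=np.array(im["world_from_camera"]); d=np.array([(u-im["cx"])/f,-(v-im["cy"])/f,-1.])
    return T[:3,3],T[:3,:3]@d
def onz(im,u,v,z):
    o,d=ray(im,u,v); return o+d*(z-o[2])/d[2]
def proj(im,p):
    T=np.linalg.inv(np.array(im["world_from_camera"])); c=T[:3,:3]@np.array(p)+T[:3,3]
    f=200/np.tan(np.radians(im["vertical_fov"])/2)
    return im["cx"]+f*c[0]/-c[2], im["cy"]-f*c[1]/-c[2]
def tri(a,pa,b,pb):
    o1,d1=ray(a,*pa);o2,d2=ray(b,*pb)
    s=np.linalg.lstsq(np.c_[d1,-d2],o2-o1,rcond=None)[0]
    p,q=o1+s[0]*d1,o2+s[1]*d2
    return (p+q)/2,np.linalg.norm(p-q)
E
python3 - <<'E'
from h import *
import pickle
d={}
for n in("scene","top"):
    im=get_image(n);d[n]=im
    cv2.imwrite(f"pics/{n}.png",im["image"][...,::-1])
    print(n,{k:v for k,v in im.items() if k!="image"})
pickle.dump(d,open("d.pkl","wb"))
print(pinch_z,observe())
E
```

```text
pics
scene {'vertical_fov': 52.799534119167845, 'cx': 322.7422055415352, 'cy': 200.7649962682717, 'world_from_camera': array([[ 0.75931738, -0.52381399,  0.38607775,  0.83330948],
       [ 0.65054511,  0.59729439, -0.46907406, -0.4576749 ],
       [ 0.01510548,  0.60733707,  0.79430064,  0.70536528],
       [ 0.        ,  0.        ,  0.        ,  1.        ]])}
top {'vertical_fov': 47.093137037054426, 'cx': 319.42976872965096, 'cy': 202.41545813617194, 'world_from_camera': array([[-0.0106787 ,  0.98297303, -0.18343932,  0.31836514],
       [-0.99977671, -0.00715043,  0.01988473, -0.06537821],
       [ 0.01823448,  0.1836107 ,  0.9828299 ,  1.06911717],
       [ 0.        ,  0.        ,  0.        ,  1.        ]])}
0.0187 {'time': 0.1, 'q': array([ 1.13328149e+00,  9.17397406e-02,  1.23174148e+00, -4.02075161e-06,
        1.81979664e+00, -5.67200157e-02]), 'qvel': array([ 0.00060339, -0.00038508, -0.00213406, -0.00041716,  0.00115875,
        0.00102305]), 'tau': array([ 1.76478767e-03, -4.47861779e+01, -4.07567096e+01,  6.99597155e-02,
        2.85677088e-02, -9.72709699e-05]), 'eef_pos': array([0.22289794, 0.55677833, 0.22165974]), 'tool_rot': array([-3.13990994e+00, -9.16412884e-05,  2.76079677e+00]), 'force': array([-0.19165544,  0.63541396, -1.01064299]), 'moment': array([-0.00636711, -0.04373826, -0.01190066]), 'grip_force': 0.0, 'width': 0.08780832219069129}
```

View pics/scene.png

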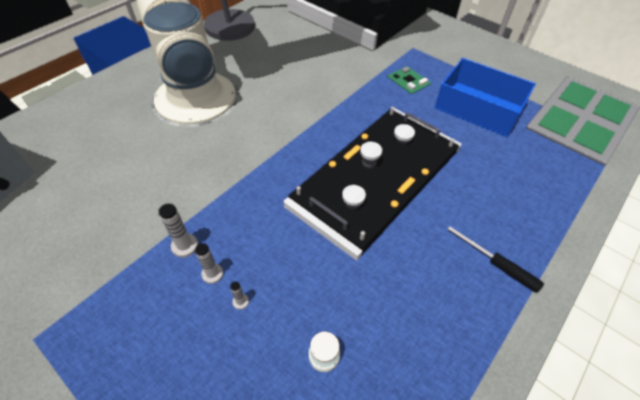

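View pics/top.png

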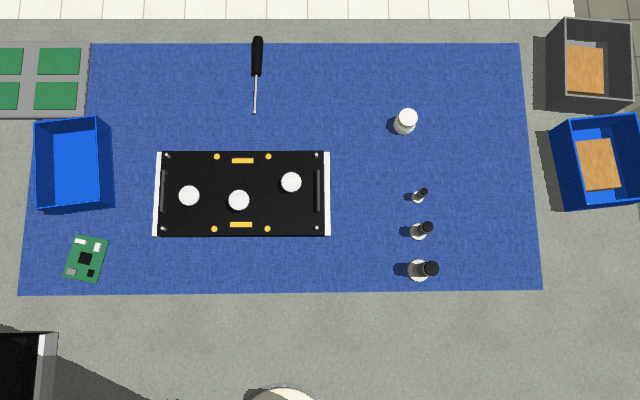

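Scene shows three probe candidates: large, scene (178,228) / top (419,270); medium, (209,263) / (418,231); small, (239,295) / (418,196). There is also a white jar at (324,350), which is not a probe. The rests are at scene (404,132), (371,150) and (354,195), and at top (189,195), (239,200) and (291,182).

Run:
```python
from h import *
import pickle
d=pickle.load(open("d.pkl","rb"));S,T=d["scene"],d["top"]
a=cv2.resize(S["image"][195:315,150:260],None,fx=4.5,fy=4.5,interpolation=cv2.INTER_CUBIC)
b=cv2.resize(T["image"][180:290,400:445],None,fx=4.9,fy=4.9,interpolation=cv2.INTER_CUBIC)
h=max(a.shape[0],b.shape[0]);o=np.zeros((h,a.shape[1]+b.shape[1],3),np.uint8)
o[:a.shape[0],:a.shape[1]]=a;o[:b.shape[0],a.shape[1]:]=b
print(o.shape);cv2.imwrite("pics/crop.png",o[...,::-1])
def blobs(im,box,th):
    u0,v0,u1,v1=box
    m=(im["image"].min(2)>th).astype(np.uint8); k=np.zeros_like(m);k[v0:v1,u0:u1]=m[v0:v1,u0:u1]
    n,l,st,c=cv2.connectedComponentsWithStats(k)
    return [(c[i].round(1).tolist(),st[i].tolist()) for i in range(1,n) if st[i,4]>30]
print(blobs(S,(330,110,450,215),150)); print(blobs(T,(165,160,312,228),150))
for n,s,t in(("L",(169,211),(431,268.5)),("M",(202.5,250),(427,227.5)),("S",(236,287),(423.5,191.5))):
    print(n,tri(S,s,T,t))
```

```text
(540, 716, 3)
[([404.1, 131.7], [395, 125, 20, 15, 240]), ([370.8, 149.9], [361, 142, 21, 17, 286]), ([353.4, 194.2], [343, 185, 22, 20, 346])]
[([291.0, 181.5], [281, 172, 21, 20, 314]), ([188.5, 194.9], [179, 185, 20, 20, 316]), ([238.4, 199.5], [229, 190, 20, 20, 328])]
L (array([ 0.35635203, -0.31131766,  0.11968053]), np.float64(0.0034152345770301464))
M (array([ 0.44511563, -0.31602716,  0.08887844]), np.float64(0.0023764069496241217))
S (array([ 0.52991247, -0.31924461,  0.06335505]), np.float64(0.0020348605638765907))
```

View pics/crop.png

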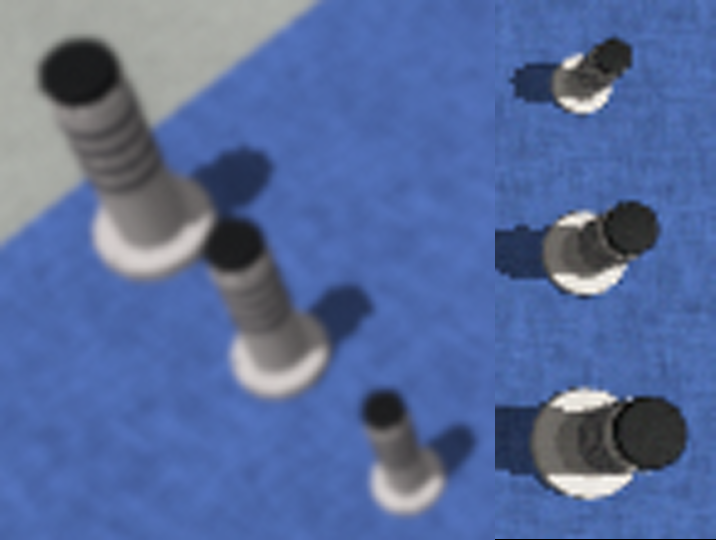

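The crop shows three similar probes. The medium foot measures about 17.3 px, or 40 mm, in the top view; the large is about 50 mm and the small about 27 mm. So the medium probe, top (418,231), is the one meant.

Run:
```python
from h import *
import pickle
d=pickle.load(open("d.pkl","rb"));S,T=d["scene"],d["top"]
for n,s,t in(("L",(167.8,210.6),(431.6,268.2)),("M",(202.4,249),(427.8,226.5)),("S",(235.3,286.3),(424.1,191.6)),
 ("r1",(404.1,131.7),(188.5,194.9)),("r2",(370.8,149.9),(238.4,199.5)),("r3",(353.4,194.2),(291,181.5))):
    p,e=tri(S,s,T,t);print(n,p.round(4),e.round(4), onz(T,*t,p[2]).round(4),onz(S,*s,p[2]).round(4))
print("foot M top",onz(T,400+(585-495)/4.9,180+252/4.9,.006))
```

```text
L [ 0.3566 -0.3124  0.1223] 0.0023 [ 0.356  -0.3134  0.1223] [ 0.3573 -0.3115  0.1223]
M [ 0.4467 -0.3163  0.0943] 0.0028 [ 0.446  -0.3175  0.0943] [ 0.4476 -0.3152  0.0943]
S [ 0.5292 -0.3198  0.066 ] 0.0023 [ 0.5286 -0.3208  0.066 ] [ 0.5299 -0.3189  0.066 ]
r1 [0.5274 0.2082 0.0541] 0.0007 [0.5271 0.2079 0.0541] [0.5276 0.2085 0.0541]
r2 [0.5127 0.0935 0.0709] 0.0004 [0.5125 0.0933 0.0709] [0.5128 0.0937 0.0709]
r3 [ 0.5554 -0.0221  0.0594] 0.0003 [ 0.5553 -0.0222  0.0594] [ 0.5555 -0.0219  0.0594]
foot M top [ 0.44608554 -0.31756158  0.006     ]
```

Chosen: the medium probe at about (0.4465, -0.317). The highest rest is r2, the middle one. Next I turn to yaw π and travel.

Request:
jog_arm(
  motion=[
    [0, 0, 0, 0, 0, -0.161],
    [0, 0, 0, 0, 0, -0.161],
    [0, 0, 0, 0, 0, -0.161],
    [-1, -1, 0, 0, 0, 0],
    [-1, -1, 0, 0, 0, 0],
    [-1, -1, 0, 0, 0, 0],
    [-1, -1, 0, 0, 0, 0],
    [-1, -1, 0, 0, 0, 0],
    [-1, -1, 0, 0, 0, 0],
    [-1, -1, 0, 0, 0, 0],
    [-1, -1, 0, 0, 0, 0],
    [0, -1, 0, 0, 0, 0],
  ],
  jaw=1,
)

```text
time: 1.3
eef_pos: [0.4648, 0.2845, 0.2208]
tool_rot: [-3.14, -0.002, 3.138]
force: [-0.5, -0.8, -0.2]
width: 0.0881
grip_force: 0.0
```

Request:
jog_arm(
  motion=[
    [0, -1, 0, 0, 0, 0],
    [0, -1, 0, 0, 0, 0],
    [0, -1, 0, 0, 0, 0],
    [0, -1, 0, 0, 0, 0],
    [0, -1, 0, 0, 0, 0],
    [0, -1, 0, 0, 0, 0],
    [0, -1, 0, 0, 0, 0],
    [0, -1, 0, 0, 0, 0],
    [0, -1, 0, 0, 0, 0],
    [0, -1, 0, 0, 0, 0],
    [0, -1, 0, 0, 0, 0],
    [0, -1, 0, 0, 0, 0],
  ],
)

```text
time: 2.5
eef_pos: [0.4617, -0.0745, 0.2222]
tool_rot: [3.141, -0.001, 3.14]
force: [-0.6, 0.9, -0.4]
width: 0.0878
grip_force: 0.0
```

Request:
jog_arm(
  motion=[
    [0, -1, 0, 0, 0, 0],
    [0, -1, 0, 0, 0, 0],
    [0, -1, 0, 0, 0, 0],
    [0, -1, 0, 0, 0, 0],
    [0, -1, 0, 0, 0, 0],
    [0, -1, 0, 0, 0, 0],
    [0, 0, 0, 0, 0, 0],
    [0, 0, 0, 0, 0, 0],
  ],
)

```text
time: 3.3
eef_pos: [0.4616, -0.2533, 0.222]
tool_rot: [3.14, -0.001, 3.139]
force: [0.2, -0.4, 0.0]
width: 0.0876
grip_force: 0.0
```

Request:
jog_arm(
  motion=[
    [0.25, -1, 0.5, 0, 0, 0],
    [0.25, -1, 0.5, 0, 0, 0],
    [0, -0.12, 0.5, 0, 0, 0],
    [0, 0, 0, 0, 0, 0],
    [0, 0, 0, 0, 0, 0],
  ],
)

```text
time: 3.8
eef_pos: [0.4471, -0.3154, 0.1777]
tool_rot: [3.141, -0.0, 3.141]
force: [-0.5, 0.2, 0.6]
width: 0.088
grip_force: 0.0
```

```bash
cat >> h.py <<'E'
from scipy.spatial.transform import Rotation as Ro
def wrist(name):
    s=observe(); im=get_image("wrist")
    W=np.eye(4);W[:3,:3]=Ro.from_euler("xyz",s["tool_rot"]).as_matrix();W[:3,3]=s["eef_pos"]
    im["W"]=W@np.array(im["T_tool_cam"]); cv2.imwrite(f"pics/{name}.png",im["image"][...,::-1]); return s,im
def wz(im,u,v,z):
    f=200/np.tan(np.radians(im["vertical_fov"])/2); a,b=u-im["cx"],v-im["cy"]; r=np.hypot(a,b)+1e-9; t=r/f
    d=im["W"][:3,:3]@np.array([np.sin(t)*a/r,-np.sin(t)*b/r,-np.cos(t)]); o=im["W"][:3,3]
    return o+d*(z-o[2])/d[2]
def wp(im,p):
    c=np.linalg.inv(im["W"])@np.r_[p,1]; f=200/np.tan(np.radians(im["vertical_fov"])/2)
    t=np.arctan2(np.hypot(c[0],c[1]),-c[2]); r=np.hypot(c[0],c[1]); return im["cx"]+f*t*c[0]/r, im["cy"]-f*t*c[1]/r
E
python3 - <<'E'
from h import *
import pickle
s,im=wrist("w1");pickle.dump(im,open("w1.pkl","wb"))
print(s["eef_pos"],s["tool_rot"],im["W"][:3,3])
print("exp cap",wp(im,[.4465,-.317,.098]),"foot",wp(im,[.4465,-.317,.0]))
E
```

```text
[ 0.44707936 -0.31542335  0.17769232] [ 3.14060032e+00 -1.60231565e-04  3.14137857e+00] [ 0.37859647 -0.31513492  0.33919573]
exp cap (np.float64(314.0209979484414), np.float64(209.61173482461538)) foot (np.float64(314.6379860350576), np.float64(185.81118749627697))
```

View pics/w1.png

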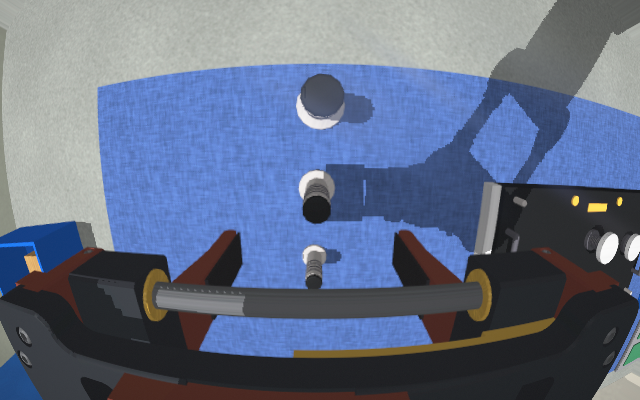

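Wrist view shows the medium probe under the jaws, foot (316,188) and cap (316,209), within 2 px of where I expected it. The large probe is above at (322,95) and the small one below at (314,270).

Run:
```python
from h import *
import pickle
im=pickle.load(open("w1.pkl","rb"));I=im["image"].astype(int)
m=np.zeros((400,640),np.uint8);m[192:226,295:340]=(I[192:226,295:340].max(2)<45)
n,l,st,c=cv2.connectedComponentsWithStats(m);print([(c[i],st[i]) for i in range(1,n) if st[i,4]>40])
for i in range(1,n):
    if st[i,4]>200: print(wz(im,*c[i],.098))
```

```text
[(array([316.11794872, 209.07521368]), array([303, 196,  27,  27, 585], dtype=int32))]
[ 0.44605054 -0.31530308  0.098     ]
```

Request:
jog_arm(
  motion=[
    [0.03, 0, 0.8, 0, 0, 0],
    [0, 0, 0.8, 0, 0, 0],
    [0, 0, 0.8, 0, 0, 0],
    [0, 0, 0.8, 0, 0, 0],
    [0, 0, 0.6, 0, 0, 0],
    [0, 0, 0.4, 0, 0, 0],
    [0, 0, 0.18, 0, 0, 0],
    [0, 0, 0, 0, 0, 0],
    [0, 0, 0, 0, 0, 0],
  ],
)

```text
time: 4.75
eef_pos: [0.4465, -0.3171, 0.0476]
tool_rot: [-3.14, 0.001, 3.14]
force: [0.4, -0.5, -0.6]
width: 0.0879
grip_force: 0.0
```

Request:
jog_arm(
  motion=[
    [0, 0, 0, 0, 0, 0],
    [0, 0, 0, 0, 0, 0],
    [0, 0, 0, 0, 0, 0],
    [0, 0, 0, 0, 0, 0],
    [0, 0, 0, 0, 0, 0],
    [0, 0, 0, 0, 0, 0],
    [0, 0, 0, 0, 0, 0],
    [0, 0, 0, 0, 0, 0],
    [0, 0, 0, 0, 0, 0],
    [0, 0, 0, 0, 0, 0],
  ],
  jaw=-1,
  newtons=30,
)

```text
time: 5.75
eef_pos: [0.4458, -0.3168, 0.0461]
tool_rot: [3.141, -0.0, 3.14]
force: [0.4, 0.3, 1.4]
width: 0.0235
grip_force: 30.0
```

Request:
jog_arm(
  motion=[
    [0, 0, -0.4, 0, 0, 0],
    [0, 0, -0.8, 0, 0, 0],
    [0, 0, -0.8, 0, 0, 0],
    [0, 0, -0.8, 0, 0, 0],
    [0, 0, -0.8, 0, 0, 0],
    [0, 0, -0.4, 0, 0, 0],
    [-0.15, 0.5, 0, 0, 0, 0],
    [-0.15, 0.8, 0, 0, 0, 0],
    [-0.15, 1, 0, 0, 0, 0],
    [-0.15, 1, 0, 0, 0, 0],
    [-0.15, 1, 0, 0, 0, 0],
    [-0.15, 1, 0, 0, 0, 0],
  ],
)

```text
time: 6.95
eef_pos: [0.4725, -0.1555, 0.1644]
tool_rot: [3.14, -0.002, 3.14]
force: [0.0, 0.6, -2.3]
width: 0.0236
grip_force: 30.0
```

Request:
jog_arm(
  motion=[
    [-0.15, 1, 0, 0, 0, 0],
    [-0.15, 1, 0, 0, 0, 0],
    [-0.15, 1, 0, 0, 0, 0],
    [-0.15, 1, 0, 0, 0, 0],
    [-0.15, 1, 0, 0, 0, 0],
    [-0.15, 1, 0, 0, 0, 0],
    [-0.15, 1, 0, 0, 0, 0],
    [-0.15, 1, 0, 0, 0, 0],
    [-0.15, 1, 0, 0, 0, 0],
    [-0.15, 0.8, 0, 0, 0, 0],
    [-0.15, 0.8, 0, 0, 0, 0],
    [-0.15, 0.6, 0, 0, 0, 0],
  ],
)

```text
time: 8.15
eef_pos: [0.5264, 0.1802, 0.1644]
tool_rot: [-3.141, -0.003, -3.142]
force: [0.3, -0.6, -1.0]
width: 0.0235
grip_force: 30.0
```

Request:
jog_arm(
  motion=[
    [0, 0, 0, 0, 0, 0],
    [0, 0, 0, 0, 0, 0],
    [0, 0, 0, 0, 0, 0],
  ],
)

```text
time: 8.45
eef_pos: [0.5273, 0.1773, 0.1659]
tool_rot: [-3.141, -0.001, 3.139]
force: [0.5, 0.4, -1.4]
width: 0.0236
grip_force: 30.0
```

Run:
```python
from h import *
s,im=wrist("w2");print(s["eef_pos"],s["tool_rot"],s["force"],s["width"])
for n,p in(("r1",(.5274,.2082,.057)),("r2",(.5127,.0935,.071)),("r3",(.5554,-.0221,.059))):print(n,wp(im,p))
T=get_image("top");S=get_image("scene")
a=cv2.resize(T["image"][150:250,130:330],None,fx=3.5,fy=3.5,interpolation=cv2.INTER_CUBIC)
b=im["image"][120:320,0:640];b=cv2.resize(b,(700,219))
cv2.imwrite("pics/c2.png",np.vstack([a,b])[...,::-1])
cv2.imwrite("pics/s2.png",S["image"][...,::-1])
```

```text
[0.527339   0.17730616 0.16592105] [-3.14103565e+00 -5.92843085e-04  3.13944190e+00] [ 0.53602061  0.38012447 -1.44002983] 0.023625740220771865
r1 (np.float64(350.3511544663633), np.float64(201.48376978148025))
r2 (np.float64(220.2774286820537), np.float64(189.4712713300979))
r3 (np.float64(127.33002720086193), np.float64(228.45830134968088))
```

View pics/w2.png

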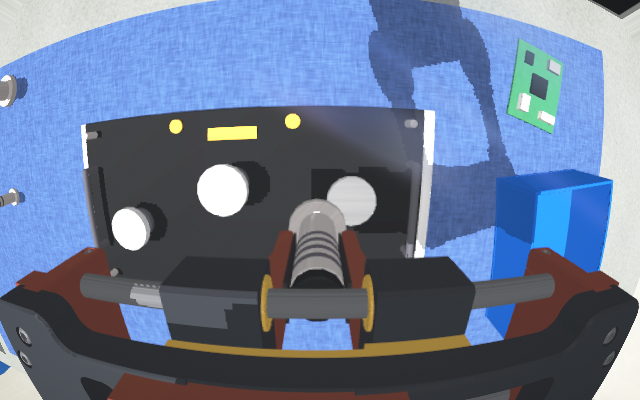

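Wrist view: the probe is held upright with its foot at (317,213). r1 is at (352,201), r2 at (222,190) and r3 at (131,229), all close to prediction. A quick refinement follows.

Run:
```python
from h import *
import pickle
d=pickle.load(open("d.pkl","rb"))
im=dict(pickle.load(open("w1.pkl","rb")))
I=cv2.imread("pics/w2.png")
W=np.eye(4);W[:3,:3]=Ro.from_euler("xyz",[-3.14103565,-.00059284,3.1394419]).as_matrix();W[:3,3]=[.527339,.17730616,.16592105]
im["W"]=W@np.array(im["T_tool_cam"])
def cen(box,lo,z):
    u0,v0,u1,v1=box;m=(I[v0:v1,u0:u1].min(2)>lo).astype(np.uint8)
    c=max(cv2.findContours(m,0,2)[0],key=cv2.contourArea);c=cv2.convexHull(c)
    (x,y),ax,_=cv2.fitEllipse(c);print((x+u0,y+v0),ax,wz(im,x+u0,y+v0,z))
cen((190,155,260,225),190,.071)
cen((100,195,160,260),190,.059)
cen((330,168,385,215),120,.057)
print("foot expected",wp(im,[.5273,.1773,.1196]))
```

```text
(221.6505355834961, 190.16833114624023) (48.78993225097656, 51.971839904785156) [0.51333864 0.09473242 0.071     ]
(128.67357635498047, 229.17921447753906) (31.909273147583008, 43.05841827392578) [ 0.55615418 -0.02042451  0.059     ]
(350.9643497467041, 200.39010620117188) (49.26228713989258, 49.62248611450195) [0.52638246 0.20873189 0.057     ]
foot expected (np.float64(316.0216402298451), np.float64(223.17833234530093))
```

Request:
jog_arm(
  motion=[
    [0, 0.5, 0, 0, 0, 0],
    [0, 0.54, 0.3, 0, 0, 0],
    [0, 0, 0.5, 0, 0, 0],
    [0, 0, 0.5, 0, 0, 0],
    [0, 0, 0.3, 0, 0, 0],
    [0, 0, 0.2, 0, 0, 0],
    [0, 0, 0, 0, 0, 0],
    [0, 0, 0, 0, 0, 0],
  ],
)

```text
time: 9.4
eef_pos: [0.5278, 0.209, 0.1126]
tool_rot: [3.141, 0.0, 3.14]
force: [0.1, 0.5, -2.1]
width: 0.0237
grip_force: 30.0
```

Request:
jog_arm(
  motion=[
    [0, 0, 0.07, 0, 0, 0],
    [0, 0, 0.05, 0, 0, 0],
    [0, 0, 0.05, 0, 0, 0],
    [0, 0, 0, 0, 0, 0],
  ],
)

```text
time: 9.8
eef_pos: [0.5275, 0.2091, 0.107]
tool_rot: [-3.142, -0.0, 3.14]
force: [0.2, 0.0, -1.3]
width: 0.0234
grip_force: 30.0
```

Request:
jog_arm(
  motion=[
    [0, 0, 0.05, 0, 0, 0],
    [0, 0, 0.03, 0, 0, 0],
    [0, 0, 0, 0, 0, 0],
  ],
)

```text
time: 10.1
eef_pos: [0.5275, 0.2092, 0.1045]
tool_rot: [-3.142, -0.0, 3.14]
force: [0.0, -0.4, -2.5]
width: 0.0237
grip_force: 30.0
```

Request:
jog_arm(
  motion=[
    [0, 0, 0.03, 0, 0, 0],
    [0, 0, 0, 0, 0, 0],
  ],
)

```text
time: 10.3
eef_pos: [0.5276, 0.2092, 0.1037]
tool_rot: [-3.142, -0.0, 3.14]
force: [-0.8, 0.3, -2.4]
width: 0.024
grip_force: 30.0
```

Request:
jog_arm(
  motion=[
    [0, 0, 0.035, 0, 0, 0],
    [0, 0, 0, 0, 0, 0],
  ],
)

```text
time: 10.5
eef_pos: [0.5275, 0.2091, 0.1026]
tool_rot: [-3.141, -0.0, 3.14]
force: [0.5, -1.0, -2.5]
width: 0.024
grip_force: 30.0
```

Request:
jog_arm(
  motion=[
    [0, 0, 0.035, 0, 0, 0],
    [0, 0, 0, 0, 0, 0],
  ],
)

```text
time: 10.7
eef_pos: [0.5277, 0.2092, 0.1021]
tool_rot: [3.141, 0.0, 3.14]
force: [-0.3, -0.2, 0.5]
width: 0.0235
grip_force: 30.0
```

Request:
jog_arm(
  motion=[
    [0, 0, 0.03, 0, 0, 0],
    [0, 0, 0, 0, 0, 0],
    [0, 0, 0, 0, 0, 0],
  ],
)

```text
time: 11.0
eef_pos: [0.5278, 0.2093, 0.1021]
tool_rot: [3.141, 0.001, 3.14]
force: [-2.5, -0.7, 5.0]
width: 0.0238
grip_force: 30.0
```

Request:
jog_arm(
  motion=[
    [0, 0, 0, 0, 0, 0],
    [0, 0, 0, 0, 0, 0],
    [0, 0, 0, 0, 0, 0],
    [0, 0, -0.3, 0, 0, 0],
    [0, 0, -0.6, 0, 0, 0],
    [0, 0, -0.6, 0, 0, 0],
    [0.1, -0.84, 0, 0, 0, 0],
    [0.14, -1, 0, 0, 0, 0],
    [0.14, -1, 0, 0, 0, 0],
    [0.1, -0.7, 0, 0, 0, 0],
    [0, -0.3, 0, 0, 0, 0],
    [0, 0, 0, 0, 0, 0],
  ],
)

```text
time: 12.2
eef_pos: [0.5132, 0.0933, 0.1459]
tool_rot: [3.141, 0.0, 3.138]
force: [-0.2, 0.4, -0.6]
width: 0.0235
grip_force: 30.0
```

Request:
jog_arm(
  motion=[
    [0, 0, 0.3, 0, 0, 0],
    [0, 0, 0.3, 0, 0, 0],
    [0, 0, 0.1, 0, 0, 0],
    [0, 0, 0, 0, 0, 0],
    [0, 0, 0, 0, 0, 0],
  ],
)

```text
time: 12.7
eef_pos: [0.513, 0.0944, 0.1246]
tool_rot: [-3.142, -0.0, 3.141]
force: [-0.4, -0.5, -1.5]
width: 0.023
grip_force: 30.0
```

Request:
jog_arm(
  motion=[
    [0, 0, 0.06, 0, 0, 0],
    [0, 0, 0.06, 0, 0, 0],
    [0, 0, 0, 0, 0, 0],
  ],
)

```text
time: 13.0
eef_pos: [0.513, 0.094, 0.1211]
tool_rot: [-3.142, -0.0, 3.14]
force: [-0.3, -0.9, -1.8]
width: 0.0235
grip_force: 30.0
```

Request:
jog_arm(
  motion=[
    [0, 0, 0.035, 0, 0, 0],
    [0, 0, 0, 0, 0, 0],
  ],
)

```text
time: 13.2
eef_pos: [0.513, 0.094, 0.1201]
tool_rot: [-3.142, -0.0, 3.14]
force: [0.3, -0.8, -1.8]
width: 0.0236
grip_force: 30.0
```

Request:
jog_arm(
  motion=[
    [0, 0, 0.035, 0, 0, 0],
    [0, 0, 0, 0, 0, 0],
  ],
)

```text
time: 13.4
eef_pos: [0.5131, 0.094, 0.1191]
tool_rot: [3.142, 0.0, 3.14]
force: [-0.0, 0.7, -1.5]
width: 0.0234
grip_force: 30.0
```

Request:
jog_arm(
  motion=[
    [0, 0, 0.035, 0, 0, 0],
    [0, 0, 0, 0, 0, 0],
  ],
)

```text
time: 13.6
eef_pos: [0.5132, 0.094, 0.1191]
tool_rot: [3.142, 0.001, 3.14]
force: [-2.5, -0.8, 3.9]
width: 0.0236
grip_force: 30.0
```

Request:
jog_arm(
  motion=[
    [0, 0, 0.035, 0, 0, 0],
    [0, 0, 0, 0, 0, 0],
  ],
)

```text
time: 13.8
eef_pos: [0.5132, 0.094, 0.119]
tool_rot: [3.142, 0.002, 3.14]
force: [-3.9, -0.3, 8.3]
width: 0.0237
grip_force: 30.0
```

Request:
jog_arm(
  motion=[
    [0, 0, 0, 0, 0, 0],
    [0, 0, 0, 0, 0, 0],
    [0, 0, 0, 0, 0, 0],
    [0, 0, -0.3, 0, 0, 0],
    [0, 0, -0.4, 0, 0, 0],
    [0, 0, -0.4, 0, 0, 0],
    [-0.3, -0.84, 0, 0, 0, 0],
    [-0.38, -1, 0, 0, 0, 0],
    [-0.38, -1, 0, 0, 0, 0],
    [-0.26, -0.7, 0, 0, 0, 0],
    [-0.1, -0.3, 0, 0, 0, 0],
    [0, 0, 0, 0, 0, 0],
  ],
)

```text
time: 15.0
eef_pos: [0.5557, -0.022, 0.1503]
tool_rot: [3.142, 0.0, 3.138]
force: [0.5, 0.5, -1.9]
width: 0.0236
grip_force: 30.0
```

Request:
jog_arm(
  motion=[
    [0, 0, 0.3, 0, 0, 0],
    [0, 0, 0.4, 0, 0, 0],
    [0, 0, 0.4, 0, 0, 0],
    [0, 0, 0.15, 0, 0, 0],
    [0, 0, 0, 0, 0, 0],
    [0, 0, 0, 0, 0, 0],
  ],
)

```text
time: 15.6
eef_pos: [0.5554, -0.021, 0.1126]
tool_rot: [-3.142, -0.0, 3.14]
force: [0.5, 0.1, -1.7]
width: 0.0237
grip_force: 30.0
```

Request:
jog_arm(
  motion=[
    [0, 0, 0.06, 0, 0, 0],
    [0, 0, 0.06, 0, 0, 0],
    [0, 0, 0, 0, 0, 0],
  ],
)

```text
time: 15.9
eef_pos: [0.5555, -0.0213, 0.1089]
tool_rot: [3.142, 0.0, 3.14]
force: [0.1, 0.2, -1.7]
width: 0.0239
grip_force: 30.0
```

Request:
jog_arm(
  motion=[
    [0, 0, 0.035, 0, 0, 0],
    [0, 0, 0, 0, 0, 0],
  ],
)

```text
time: 16.1
eef_pos: [0.5555, -0.0213, 0.1078]
tool_rot: [-3.142, -0.0, 3.14]
force: [-1.0, 0.0, -1.8]
width: 0.0236
grip_force: 30.0
```

Request:
jog_arm(
  motion=[
    [0, 0, 0.035, 0, 0, 0],
    [0, 0, 0, 0, 0, 0],
  ],
)

```text
time: 16.3
eef_pos: [0.5556, -0.0213, 0.1071]
tool_rot: [-3.142, 0.001, 3.14]
force: [0.3, -0.3, -0.5]
width: 0.0236
grip_force: 30.0
```

Request:
jog_arm(
  motion=[
    [0, 0, 0.03, 0, 0, 0],
    [0, 0, 0, 0, 0, 0],
  ],
)

```text
time: 16.5
eef_pos: [0.5557, -0.0213, 0.1071]
tool_rot: [-3.141, 0.001, 3.14]
force: [-3.1, 0.0, 4.9]
width: 0.0235
grip_force: 30.0
```

Request:
jog_arm(
  motion=[
    [0, 0, 0.02, 0, 0, 0],
    [0, 0, 0, 0, 0, 0],
  ],
)

```text
time: 16.7
eef_pos: [0.5557, -0.0213, 0.1071]
tool_rot: [-3.141, 0.002, 3.14]
force: [-3.8, 0.4, 7.6]
width: 0.0238
grip_force: 30.0
```

r2 is confirmed highest, 12 mm above r3 and 17 mm above r1. Returning to it.

Request:
jog_arm(
  motion=[
    [0, 0, 0, 0, 0, 0],
    [0, 0, 0, 0, 0, 0],
    [0, 0, 0, 0, 0, 0],
    [0, 0, -0.3, 0, 0, 0],
    [0, 0, -0.5, 0, 0, 0],
    [0, 0, -0.5, 0, 0, 0],
    [0.3, 0.84, 0, 0, 0, 0],
    [0.38, 1, 0, 0, 0, 0],
    [0.38, 1, 0, 0, 0, 0],
    [0.26, 0.7, 0, 0, 0, 0],
    [0.1, 0.3, 0, 0, 0, 0],
    [0, 0, 0, 0, 0, 0],
  ],
)

```text
time: 17.9
eef_pos: [0.5132, 0.0948, 0.1453]
tool_rot: [3.142, 0.001, -3.141]
force: [1.1, -0.5, -2.5]
width: 0.0238
grip_force: 30.0
```

Request:
jog_arm(
  motion=[
    [0, 0, 0.3, 0, 0, 0],
    [0, 0, 0.25, 0, 0, 0],
    [0, 0, 0.1, 0, 0, 0],
    [0, 0, 0, 0, 0, 0],
    [0, 0, 0, 0, 0, 0],
  ],
)

```text
time: 18.4
eef_pos: [0.5131, 0.0936, 0.1246]
tool_rot: [-3.141, -0.0, 3.139]
force: [0.7, 0.6, -2.0]
width: 0.0233
grip_force: 30.0
```

Run:
```python
from h import *
s,im=wrist("w3");print(s["eef_pos"],s["tool_rot"])
S=get_image("scene");u,v=map(int,proj(S,[.513,.094,.09]))
a=cv2.resize(S["image"][v-45:v+45,u-50:u+50],None,fx=3.9,fy=3.9,interpolation=2)
u,v=map(int,wp(im,[.513,.094,.073]));print(u,v,wp(im,[.513,.094,.073]),"foot",wp(im,[.513,.094,.0803]))
b=cv2.resize(im["image"][v-45:v+45,u-50:u+50],None,fx=3.9,fy=3.9,interpolation=2)
cv2.imwrite("pics/c3.png",np.hstack([a,b])[...,::-1])
```

```text
[0.51309863 0.09357961 0.12463497] [-3.14147671e+00 -3.95494987e-04  3.13942552e+00]
316 220 (np.float64(316.5952376558674), np.float64(220.7889505949757)) foot (np.float64(316.5947041266472), np.float64(223.97155253006622))
```

View pics/c3.png

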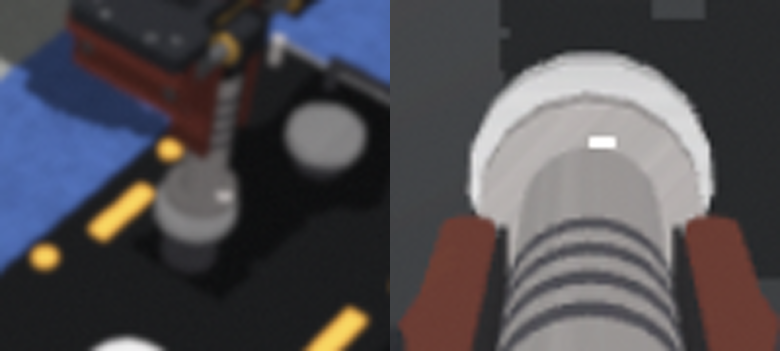

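The crop shows the foot centred left to right over r2 (foot 478–700, disc 468–712). The fore-aft centring still needs a check from the edge rows: disc edge 52, foot edge 97.

Run:
```python
from h import *
import pickle
im=pickle.load(open("w1.pkl","rb"))
W=np.eye(4);W[:3,:3]=Ro.from_euler("xyz",[-3.14147671,-.000395,3.1394255]).as_matrix();W[:3,3]=[.51309863,.09357961,.12463497]
im["W"]=W@np.array(im["T_tool_cam"])
ro=lambda r:220-45+(r+.5)/3.9-.5
co=lambda c:316-50+(c-390+.5)/3.9-.5
zt=.119-.0463; zf=.1246-.0463+.008
print("disc rear edge",wz(im,co(590),ro(52),zt)+[.023,0,0]); print("foot",wz(im,co(590),ro(97),zf)+[.020,0,0])
print("disc L/R",wz(im,co(468),ro(165),zt)[1],wz(im,co(712),ro(165),zt)[1],"foot",wz(im,co(478),ro(180),zf)[1],wz(im,co(700),ro(180),zf)[1])
```

```text
disc rear edge [0.51187888 0.09427994 0.0727    ]
foot [0.5138906  0.09425628 0.0863    ]
disc L/R 0.07161091224707111 0.11685900064628425 foot 0.07471725963393976 0.11338265839696135
```

The foot is about 2 mm too far ahead, so I shift back 1.5 mm while lowering.

Request:
jog_arm(
  motion=[
    [0.05, 0, 0, 0, 0, 0],
    [0, 0, 0.06, 0, 0, 0],
    [0, 0, 0.06, 0, 0, 0],
    [0, 0, 0.04, 0, 0, 0],
    [0, 0, 0, 0, 0, 0],
  ],
)

```text
time: 19.0
eef_pos: [0.5114, 0.094, 0.1197]
tool_rot: [-3.141, -0.001, 3.14]
force: [0.0, 0.4, -2.6]
width: 0.0236
grip_force: 30.0
```

Request:
jog_arm(
  motion=[
    [0, 0, 0.025, 0, 0, 0],
    [0, 0, 0, 0, 0, 0],
  ],
)

```text
time: 19.2
eef_pos: [0.5115, 0.094, 0.1192]
tool_rot: [-3.142, -0.0, 3.14]
force: [1.0, 0.5, -2.8]
width: 0.0235
grip_force: 30.0
```

Request:
jog_arm(
  motion=[
    [0, 0, 0.02, 0, 0, 0],
    [0, 0, 0, 0, 0, 0],
  ],
)

```text
time: 19.4
eef_pos: [0.5116, 0.0941, 0.1191]
tool_rot: [3.142, 0.0, 3.14]
force: [-1.1, -0.3, -0.4]
width: 0.0236
grip_force: 30.0
```

Request:
jog_arm(
  motion=[
    [0, 0, 0.012, 0, 0, 0],
    [0, 0, 0, 0, 0, 0],
    [0, 0, 0, 0, 0, 0],
  ],
)

```text
time: 19.7
eef_pos: [0.5117, 0.094, 0.1191]
tool_rot: [3.141, 0.001, 3.14]
force: [-2.8, 0.0, 4.8]
width: 0.0237
grip_force: 30.0
```

Request:
jog_arm(
  motion=[
    [0, 0, 0, 0, 0, 0],
    [0, 0, 0, 0, 0, 0],
    [0, 0, 0, 0, 0, 0],
  ],
  newtons=5,
)

```text
time: 20.0
eef_pos: [0.5118, 0.0941, 0.1191]
tool_rot: [3.141, 0.001, 3.14]
force: [-3.1, -0.7, 5.3]
width: 0.024
grip_force: 5.0
```

Request:
jog_arm(
  motion=[
    [0, 0, 0, 0, 0, 0],
    [0, 0, 0, 0, 0, 0],
    [0, 0, 0, 0, 0, 0],
    [0, 0, 0, 0, 0, 0],
    [0, 0, 0, 0, 0, 0],
    [0, 0, 0, 0, 0, 0],
    [0, 0, 0, 0, 0, 0],
    [0, 0, 0, 0, 0, 0],
  ],
  jaw=1,
)

```text
time: 20.8
eef_pos: [0.5115, 0.094, 0.1183]
tool_rot: [-3.142, 0.0, 3.14]
force: [-0.2, -0.2, -0.3]
width: 0.0844
grip_force: 0.0
```

Request:
jog_arm(
  motion=[
    [0, 0, -0.2, 0, 0, 0],
    [0, 0, -0.5, 0, 0, 0],
    [0, 0, -0.7, 0, 0, 0],
    [0, 0, -0.7, 0, 0, 0],
    [0, 0, -0.7, 0, 0, 0],
    [0, 0, -0.7, 0, 0, 0],
    [0, 0, -0.4, 0, 0, 0],
    [0, 0, 0, 0, 0, 0],
    [0, 0, 0, 0, 0, 0],
    [0, 0, 0, 0, 0, 0],
  ],
)

```text
time: 21.8
eef_pos: [0.5111, 0.094, 0.234]
tool_rot: [-3.141, -0.002, 3.14]
force: [-0.3, 0.3, 0.8]
width: 0.0876
grip_force: 0.0
```

Run:
```python
from h import *
s,im=wrist("w4");print(s["eef_pos"],s["qvel"].round(3))
S=get_image("scene");u,v=map(int,proj(S,[.513,.094,.11]))
a=cv2.resize(S["image"][v-45:v+45,u-50:u+50],None,fx=3.9,fy=3.9,interpolation=2)
u,v=map(int,wp(im,[.513,.094,.1]))
b=cv2.resize(im["image"][v-45:v+45,u-50:u+50],None,fx=3.9,fy=3.9,interpolation=2)
cv2.imwrite("pics/c4.png",np.hstack([a,b])[...,::-1])
```

```text
[0.51114727 0.09396662 0.23396508] [-0.001  0.001  0.004  0.001  0.001  0.001]
```

View pics/c4.png

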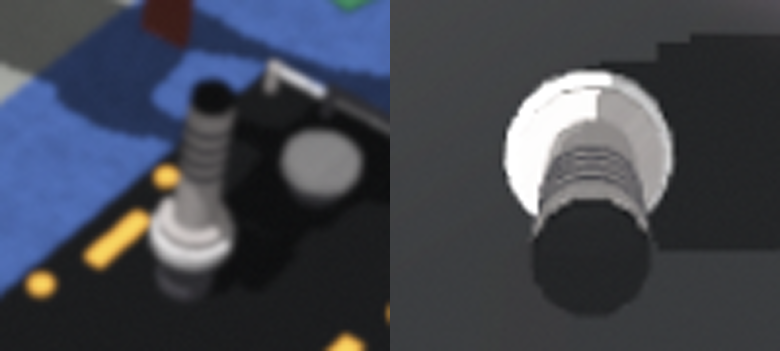

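The probe stands upright and centred on the highest rest, and the gripper is clear of it.

```bash
python3 -c "
from workcell import *
print(job_done())"
```

```text
the job is handed in; nothing more can be done
None
```

The job is handed in: the 98 mm probe touched the left, middle and right rests in order, and now stands upright and released on the middle rest, the highest by 12 mm; the arm finished at about 22 s of the 51 s allowed.

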